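Stand the tipped spice tins back up in their stand

TASK

Two of the four black tins in the slotted bamboo stand have tipped over in their slots, one towards the robot and one away from it. Push each gently by the top with the fingertips so that it tips back and all four tins stand upright, flat on the floor of their own slots. Only push: do not pick up or squeeze anything, and leave the other things where they are.

Things in the scene. Friction and masses are not known exactly. Their poses are not given: they have to be found in the camera images.
- stand: fixed bamboo stand, 92 deep (x) by 286 wide (y) by 42 mm high. Origin: centre of its underside, z up; at yaw 0 x points away from the robot, y to its left. Four bays, open above, centred at x = 0, y = -105, -35, 35, 105 mm, each 72 deep, 64 wide, floor 12 mm above the origin. Dividers 6 and lips 10 mm thick; tops at 42 mm. Each bay's lips, front and back, have a notch 38 mm wide.
- tin_a: matte black round tin, 56 mm across, 95 mm high with its lid, 0.15 to 0.31 kg. Origin: centre of its underside; z runs along the tin to the lid. Tipped about 39 deg at the start, lid towards the stand's -x (robot side) and 44 mm outside the lip, in any bay. It rests on the edge of its underside on the bay floor and on the notch's corners; pushed by the lid it turns about that edge and drops onto its base once within about 30 deg of vertical.
- tin_b: matte black round tin, 56 mm across, 95 mm high with its lid, 0.15 to 0.31 kg. Origin: centre of its underside; z runs along the tin to the lid. Tipped about 39 deg at the start, lid towards the stand's +x (far side) and 44 mm outside the lip, in any bay. It rests on the edge of its underside on the bay floor and on the notch's corners; pushed by the lid it turns about that edge and drops onto its base once within about 30 deg of vertical.
- tin_c: matte black round tin, 56 mm across, 95 mm high with its lid, 0.15 to 0.31 kg. Origin: centre of its underside; z runs along the tin to the lid. It stands upright in the middle of its bay at the start; which bay changes.
- tin_d: matte black round tin, 56 mm across, 95 mm high with its lid, 0.15 to 0.31 kg. Origin: centre of its underside; z runs along the tin to the lid. It stands upright in the middle of its bay at the start; which bay changes.
- shelf: fixed two-tier bamboo shelf, 800 mm wide (its y). Origin: on the counter, under the centre of the lower deck, +x away from the robot at yaw 0. Lower deck: 298 mm deep, centred on the origin, top at 45 mm. Upper deck: behind it, x = 153 to 271 mm, top at 115 mm, with small jars up to 70 mm tall fixed on it.
- suribachi: loose white porcelain grinding bowl with combed grooves, 136 mm across, 62 mm high, on the lower deck to the right of the stand; origin: centre of its underside. Leave it alone.
- grinder: loose bell-shaped brass nutmeg grinder, 54 mm across, 78 mm high, on the lower deck to the left of the stand; origin: centre of its underside. Leave it alone.
- salt_jar: loose glass jar, 60 mm across, 85 mm high, at the left end of the lower deck; origin: centre of its underside. Leave it alone.
- grinding_stick: loose pale wooden stick, 25 mm thick, 190 mm long along its x, lying in a rest on the counter to the left; origin: middle of its underside. Leave it alone.
- dish: loose small blue plate, 84 mm across, 18 mm high, on the counter to the right; origin: centre of its underside. Leave it alone.
Not all that is in view belongs to the job. Leave any orange or red look-alike of the tin_d alone.

How it is judged:
At the end, for the whole second after the job is handed in: All four tins stand in the bays where they began: axis within 3 degrees of vertical, underside within 3 mm of the bay floor, underside's centre within 35 mm of where it began, at rest (under 0.02 m/s and 0.1 rad/s). Bowl, grinder, jar, stick and dish are within 15 mm of where they began (angle between each of tin_a, tin_b, tin_c, tin_d's own z axis and vertical below 0.05 rad and z of tin_a in the frame of stand between 0.009 and 0.015 m and distance of each of tin_a, tin_b, tin_c, tin_d from where it was at the start of the episode below 0.035 m and linear speed of each of tin_a, tin_b, tin_c, tin_d below 0.02 m/s and angular speed of each of tin_a, tin_b, tin_c, tin_d below 0.1 rad/s and z of tin_b in the frame of stand between 0.009 and 0.015 m and z of tin_c in the frame of stand between 0.009 and 0.015 m and z of tin_d in the frame of stand between 0.009 and 0.015 m and distance of each of suribachi, grinder, salt_jar, grinding_stick, dish from where it was at the start of the episode below 0.015 m); the robot touches nothing.
It fails at once if a tin is lifted: its underside's centre rises more than 35 mm over the bay floor (z of any of tin_a, tin_b, tin_c, tin_d in the frame of stand above 0.047 m).
It fails at once if one of the two tins that stand at the start is tipped more than 20 degrees (angle between any of tin_c, tin_d's own z axis and vertical above 0.35 rad).
It fails at once if a tin is squeezed or pushed with more than 15 N (contact force between the fingers and tin_a above 15 N or contact force between the fingers and tin_b above 15 N or contact force between the fingers and tin_c above 15 N or contact force between the fingers and tin_d above 15 N).
It fails at once if the bowl, grinder, jar, stick or dish is moved more than 15 mm (distance of any of suribachi, grinder, salt_jar, grinding_stick, dish from where it was at the start of the episode above 0.015 m).
It also fails if it takes over 45 s, if anything falls off the work surface, if the arm or the gripper's body presses on something with over 40 N, if the wrist force passes 120 N, or if a joint passes its speed limit or range.

ROBOT

A 6-joint arm with a two-finger parallel gripper is mounted at the origin on the work surface. World frame = base frame: x ahead of the robot, y to its left, z up, the work surface at z = 0. Lengths are in m, angles in rad, forces in N, time in s.
With the tool pointing down it reaches from about 0.325 to 0.775 m from the base axis. Payload 5.5 kg.
Tool frame: the origin (TCP) lies between the finger pads; the fingertips stand 17 mm ahead of it and the grasp point (between the pads) lies 2 mm behind it; z points along the fingers, y is the line along which they close (so a half turn about z gives the same grasp; the last joint's range is limited). The gripper opens to 88 mm and grips with 3 to 60 N. Pads are 20 mm wide; open, the fingers measure 115 mm over their backs; the gripper's body (75 mm by 178 mm) begins 61 mm behind the grasp point.
Start: joints at [1.275, 0.091, 1.231, -0, 1.82, -0.057], TCP at [0.142, 0.583, 0.24] pointing down, gripper open.
Joint ranges: [-2.87, 2.87], [-0.86, 2.18], [0.17, 2.46], [-1.51, 4.65], [0.06, 2.69], [-2.65, 2.65]. Speed limits (rad/s): [2.57, 2.57, 3.01, 3.14, 3.14, 3.14].

INTERFACE

Orientations are given as a rotation vector (axis times angle).
In Python, from cell import goto, movel, move_joints, set_gripper, sleep, inverse_kinematics, get_state, camera, camera_info, IKError, hand_in, regions_of gives the robot as it stands. Calls block until the motion is done:
- goto(position, orientation): joint-space move of the TCP to a pose.
- movel(position, frame=None, max_speed=0.15, force_limit=None): straight line of the TCP; frame=None keeps the orientation; max_speed is the mean speed in m/s. With force_limit (N) it stops when the force on the tool has changed by that much, and returns True; else False.
- move_joints(angles): joint-space move.
- set_gripper(opening): finger opening in m; the grip force is fixed at half the most; returns when the fingers have stopped.
- sleep(seconds).
- inverse_kinematics(position, orientation): joint angles nearest the present ones, or None.
- get_state(): the state.
- camera(name): name is "scene" or "top"; returns the picture (384x512x3 uint8, blue, green, red); there is no depth.
- camera_info(name): a dict with "fx", "fy", "cx", "cy" (pixels), "camera_from_world" (4x4, takes a point from world to camera coordinates). Camera axes: x right, y down, z forward; pixel columns grow to the right and rows downward; lengths in m; the calibration is good to about 2 mm. A picture is of the moment at which its call begins. camera_info takes no time and is no camera call.
A pose or a line that the arm cannot do raises IKError and nothing moves.
- hand_in(): hands the job in, once; it reports no verdict.
Trained networks look in the newest picture that a camera, given by its name, has taken for a name from the list of things; names that differ only in an ending like _2 or _b are one class to them, and where a whole thing is asked for, a point or a joint stands for the part that bears it (a point fixed in the world has none). Each returns a list of dicts, best first, with "conf" (0 to 1); they miss things now and then, are a little off and sometimes report something else, mostly with a low value. They report only what shows in the picture. A call takes as long as a camera call. They do not tell look-alikes from the thing itself.
- regions_of(label, camera): "pixels" (384x512 bool, what is visible of it) and "point" ([column, row] in pixels, amid what is visible of it).
The state is a dict: "clock": time; "q": joint angles; "qd": joint speeds; "joint_efforts": joint torques, N m; "eef_pos": TCP position; "tool_rot": TCP orientation; "contact_force": force on the tool from outside, world axes, zero at the start; "moment": the same for the moment, N m; "grip_width": finger opening in m.
Only numpy, scipy, OpenCV 4.12 (cv2) and the standard library are available. Lean on these libraries where they do the work, as an engineer would, in place of code of your own. Each camera call takes 0.05 s, during which the arm holds its last target. There are 200 camera calls.

## Working session

There is one attempt and no reset: what is moved stays moved. The work goes in short steps, each a Python script; the robot and the scene stay as the last script left them, time stands still between calls to the robot, and variables do not carry over. Pictures are saved under pics/ and viewed, on a budget of 10 in all, crops included, one or two more only if the job needs it, and the job is handed in when it is done.

```bash
mkdir -p pics; ls; python3 - <<'E'
from cell import *
import cv2, numpy as np
for c in ("scene","top"):
    im=camera(c); cv2.imwrite(f"pics/{c}0.png",im)
    i=camera_info(c); print(c,i["fx"],i["cx"],i["cy"]); print(np.round(i["camera_from_world"],3).tolist())
    for l in ("stand","tin_a"):
        for r in regions_of(l,c): print(l,round(r["conf"],2),np.round(r["point"]),r["pixels"].sum())
a=cv2.imread("pics/scene0.png");b=cv2.imread("pics/top0.png")
cv2.imwrite("pics/t0.png",cv2.resize(b,(800,600)))
cv2.imwrite("pics/s0.png",cv2.resize(a,(800,600)))
print(get_state())
E
```

```text
pics
scene 426.2904862770531 257.16851922663415 192.9143624530095
[[0.51, 0.86, -0.017, -0.274], [0.612, -0.377, -0.696, -0.222], [-0.605, 0.344, -0.718, 1.675], [0.0, 0.0, 0.0, 1.0]]
stand 0.6 [287. 208.] 1228
tin_a 0.83 [303. 190.] 458
tin_a 0.74 [273. 193.] 553
tin_a 0.67 [319. 174.] 398
tin_a 0.67 [167. 192.] 503
tin_a 0.64 [130. 272.] 658
tin_a 0.22 [323. 133.] 353
top 473.32871317934706 255.5448546569059 195.31668237399538
[[-0.019, -1.0, 0.013, 0.027], [-0.996, 0.018, -0.09, 0.481], [0.09, -0.015, -0.996, 1.334], [0.0, 0.0, 0.0, 1.0]]
stand 0.93 [224. 177.] 1462
tin_a 0.95 [181. 166.] 457
tin_a 0.75 [266. 171.] 420
tin_a 0.73 [234. 180.] 676
tin_a 0.7 [208. 158.] 780
tin_a 0.7 [411. 174.] 514
{'clock': 0.3, 'q': array([ 1.27530069e+00,  9.13840854e-02,  1.23106688e+00, -5.27010706e-05,
        1.81979166e+00, -5.67124696e-02]), 'qd': array([ 1.24446834e-03, -2.27433977e-03, -1.66113892e-03, -5.11980476e-05,
        1.74113122e-04, -1.78651276e-03]), 'joint_efforts': array([-4.86802546e-04, -4.45612657e+01, -4.05884850e+01,  6.96922839e-02,
        2.33902317e-02, -8.91894797e-05]), 'eef_pos': array([0.1419183 , 0.5829056 , 0.23925373]), 'tool_rot': array([-3.74201900e-01, -3.11916284e+00,  1.01922008e-03]), 'contact_force': array([-0.74256847, -0.61617673,  0.34036127]), 'moment': array([ 0.00330532, -0.00529947, -0.00329621]), 'grip_width': 0.0878139850386655}
```

View pics/t0.png

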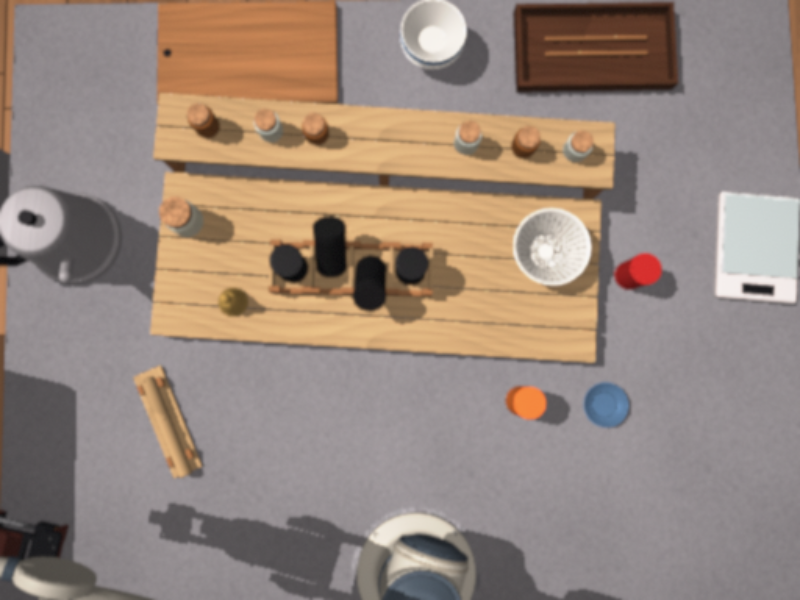

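View pics/s0.png

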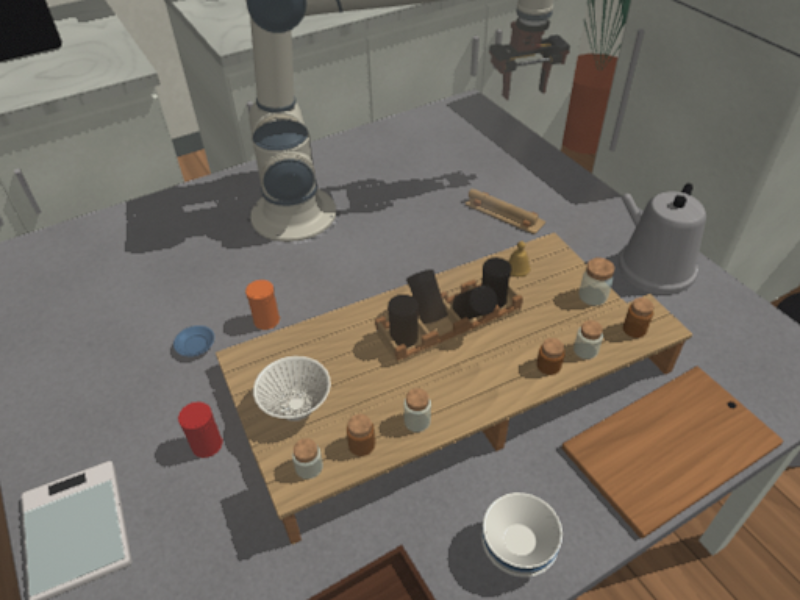

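The top view shows the bays from the left. The outer two tins stand, at (289,263) and (411,265). The second, at (330,246), leans away from the robot (tin_b), and the third, at (370,283), leans towards it (tin_a). The orange and red tins are look-alikes. Next I fit the stand pose to the dark tin silhouettes in both views.

```bash
cat > h.py <<'E'
import cv2, numpy as np
from cell import camera_info
from scipy.optimize import minimize
PX,TH=.031,np.radians(39)
a=np.linspace(0,2*np.pi,40)
def tin(bx,by,th):  # bx = base-centre x, th>0 leans to +x; stand frame points
    b=np.c_[.028*np.cos(a),.028*np.sin(a),0*a]; p=np.r_[b,b+[0,0,.095]]
    if th:
        s=np.sign(th); c,q=np.cos(th),np.sin(th)
        p=np.c_[c*p[:,0]+q*p[:,2],p[:,1],-q*p[:,0]+c*p[:,2]]; bx=s*(PX-.028*c); p[:,2]+=.028*abs(q)
    return p+[bx,by,.012]
START=[(0,.105,0),(0,.035,TH),(0,-.035,-TH),(0,-.105,0)]
def world(p,v):
    c,s=np.cos(v[2]),np.sin(v[2])
    return np.c_[v[0]+c*p[:,0]-s*p[:,1],v[1]+s*p[:,0]+c*p[:,1],p[:,2]+.045]
def proj(P,cam):
    i=camera_info(cam); M=np.array(i["camera_from_world"]); C=P@M[:3,:3].T+M[:3,3]
    return np.c_[i["fx"]*C[:,0]/C[:,2]+i["cx"],i["fy"]*C[:,1]/C[:,2]+i["cy"]]
def render(v,cam,tins,S=4):
    m=np.zeros((384*S,512*S),np.uint8)
    for t in tins:
        uv=(proj(world(tin(*t),v),cam)+.5)*S-.5
        cv2.fillConvexPoly(m,cv2.convexHull(np.round(uv).astype(np.int32)),255)
    return cv2.resize(m,(512,384),interpolation=cv2.INTER_AREA)/255.
def dark(im): return (im.max(2)<48).astype(float)
E
python3 - <<'E'
from h import *
v0=[.6,.07,-.03]
T=cv2.imread("pics/top0.png");S=cv2.imread("pics/scene0.png")
def roi(cam,v):
    return cv2.dilate(render(v,cam,START,1),np.ones((13,13)))>0
# coarse: top centroid of tins (pixels / 1.5625)
from scipy.optimize import least_squares
obs=np.array([[289,263],[330,246],[370,283],[411,265]])/1.5625
f=lambda v:np.ravel([proj(world(tin(*t),v),"top").mean(0) for t in START]-obs)
v=least_squares(f,v0).x; print("coarse",v)
for cams in (["top"],["scene"],["top","scene"]):
    w=v.copy()
    R={c:roi(c,v) for c in cams}; D={"top":dark(T),"scene":dark(S)}
    cost=lambda w:sum((abs(render(w,c,START)-D[c])*R[c]).sum() for c in cams)
    r=minimize(cost,w,method="Nelder-Mead",options=dict(initial_simplex=w+np.array([[0,0,0],[.008,0,0],[0,.008,0],[0,0,.05]]))); print(cams,np.round(r.x,4),r.fun,[D[c][R[c]].sum() for c in cams])
o=[]
for c,im in(("top",T),("scene",S)):
    im=cv2.resize(im,None,fx=4,fy=4,interpolation=cv2.INTER_CUBIC)
    box=[np.r_[tin(*t)] for t in START]
    L=np.array([[x,y,.042] for x,y in((-.046,-.143),(.046,-.143),(.046,.143),(-.046,.143))])
    for p in box:
        cv2.polylines(im,[cv2.convexHull(np.round((proj(world(p,r.x),c)+.5)*4).astype(np.int32))],True,(0,255,0),1)
    uv=np.round((proj(world(L,r.x),c)+.5)*4).astype(np.int32); cv2.polylines(im,[uv],True,(255,0,255),1)
    m=uv.mean(0).astype(int); o.append(im[m[1]-190:m[1]+190,m[0]-270:m[0]+270])
cv2.imwrite("pics/fit.png",cv2.resize(np.vstack(o),(426,600))if 0 else np.vstack(o)[80:680])
E
```

```text
coarse [ 0.54514357  0.1033428  -0.01211843]
['top'] [0.5438 0.1035 0.0073] 868.5294117647059 [np.float64(1637.0)]
['scene'] [ 0.5409  0.1077 -0.0374] 1226.1333333333332 [np.float64(892.0)]
['top', 'scene'] [ 0.5443  0.1052 -0.0107] 2135.0823529411764 [np.float64(1637.0), np.float64(892.0)]
```

View pics/fit.png

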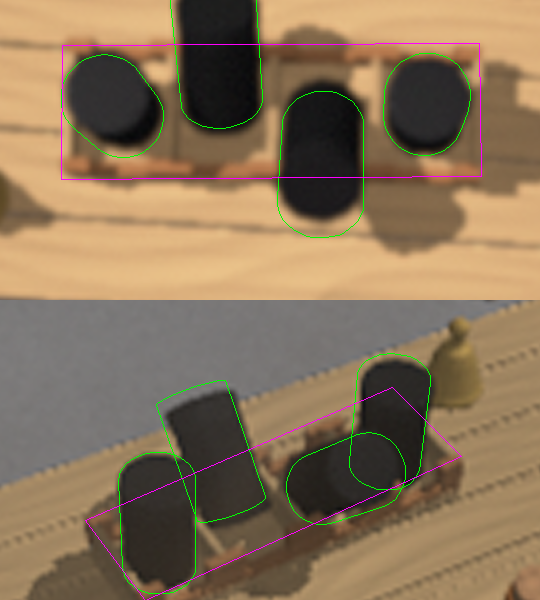

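The drawn tipped tins reach too far out, because the contact is at the lip's inner corner (pivot about 21 mm from the centre, not 31). I'll refit with the pivot free and a better threshold.

```bash
python3 - <<'E'
import h
from h import *
T=cv2.imread("pics/top0.png");S=cv2.imread("pics/scene0.png")
h.PX=.0215; v=np.array([.544,.104,-.02,.0215])
def ch(im,t,c):
    im=im.astype(int); d=(im.max(2)<t); 
    return (d).astype(float)
for tt,ts in ((50,60),(65,75),(75,90)):
  D={"top":ch(T,tt,0),"scene":ch(S,ts,0)}
  for cams in (["top"],["scene"],["top","scene"]):
    R={c:cv2.dilate(render(v[:3],c,START,1),np.ones((9,9)))>0 for c in cams}
    def cost(w):
        h.PX=w[3]; return sum((abs(render(w,c,START)-D[c])*R[c]).sum() for c in cams)
    r=minimize(cost,v,method="Nelder-Mead",options=dict(initial_simplex=v+np.array([[0]*4,[.008,0,0,0],[0,.008,0,0],[0,0,.05,0],[0,0,0,.008]])))
    print(tt,cams,np.round(r.x,4),round(r.fun),[D[c][R[c]].sum() for c in cams])
  if tt==65: best=r.x
h.PX=best[3];o=[]
for c,im in(("top",T),("scene",S)):
    im=cv2.resize(im,None,fx=4,fy=4,interpolation=cv2.INTER_CUBIC)
    L=np.array([[x,y,.042] for x,y in((-.046,-.143),(.046,-.143),(.046,.143),(-.046,.143))])
    for t in START:
        cv2.polylines(im,[cv2.convexHull(np.round((proj(world(tin(*t),best),c)+.5)*4).astype(np.int32))],True,(0,255,0),1)
    uv=np.round((proj(world(L,best),c)+.5)*4).astype(np.int32); cv2.polylines(im,[uv],True,(255,0,255),1)
    m=uv.mean(0).astype(int); o.append(im[m[1]-150:m[1]+150,m[0]-270:m[0]+270])
cv2.imwrite("pics/fit2.png",np.vstack(o))
E
```

```text
50 ['top'] [ 0.5441  0.104  -0.0201  0.0215] 654 [np.float64(1777.0)]
50 ['scene'] [ 0.5469  0.105  -0.0311  0.0237] 296 [np.float64(1838.0)]Traceback (most recent call last):
  File "<stdin>", line 14, in <module>
    res = _minimize_neldermead(fun, x0, args, callback, bounds=bounds,
                               **options)
    fxr = func(xr)
    fx = function(np.copy(x), *(wrapper_args + args))
  File "<stdin>", line 13, in cost
  File "<stdin>", line 13, in <genexpr>
  File "h.py", line 22, in render
    uv=(proj(world(tin(*t),v),cam)+.5)*S-.5
        ~~~~^^^^^^^^^^^^^^^^^^^^^^
  File "h.py", line 17, in proj
    i=camera_info(cam); M=np.array(i["camera_from_world"]); C=P@M[:3,:3].T+M[:3,3]
ValueError: time passes only in moves, steps and waits
```

```bash
sed -i 's/^from cell import camera_info/from cell import camera_info as _ci\nINFO={c:_ci(c) for c in ("top","scene")}\ncamera_info=INFO.get/' h.py; cat > fit.py <<'E'
import h
from h import *
T=cv2.imread("pics/top0.png");S=cv2.imread("pics/scene0.png")
v=np.array([.545,.104,-.02,.0215])
ch=lambda im,t:(im.max(2)<t).astype(float)
for tt,ts in ((42,50),(50,60),(60,70)):
  D={"top":ch(T,tt),"scene":ch(S,ts)}
  for cams in (["top"],["scene"],["top","scene"]):
    h.PX=v[3]; R={c:cv2.dilate(render(v[:3],c,START,1),np.ones((9,9)))>0 for c in cams}
    def cost(w):
        h.PX=w[3]; return sum((abs(render(w,c,START)-D[c])*R[c]).sum() for c in cams)
    r=minimize(cost,v,method="Nelder-Mead",options=dict(initial_simplex=v+np.array([[0]*4,[.008,0,0,0],[0,.008,0,0],[0,0,.05,0],[0,0,0,.008]])))
    print(tt,cams,np.round(r.x,4),round(r.fun),[D[c][R[c]].sum() for c in cams])
  if tt==50: best=r.x
h.PX=best[3];o=[]
for c,im in(("top",T),("scene",S)):
    im=cv2.resize(im,None,fx=4,fy=4,interpolation=cv2.INTER_CUBIC)
    L=np.array([[x,y,.042] for x,y in((-.046,-.143),(.046,-.143),(.046,.143),(-.046,.143))])
    for t in START:
        cv2.polylines(im,[cv2.convexHull(np.round((proj(world(tin(*t),best),c)+.5)*4).astype(np.int32))],True,(0,255,0),1)
    uv=np.round((proj(world(L,best),c)+.5)*4).astype(np.int32); cv2.polylines(im,[uv],True,(255,0,255),1)
    m=uv.mean(0).astype(int); o.append(im[m[1]-150:m[1]+150,m[0]-270:m[0]+270])
cv2.imwrite("pics/fit2.png",np.vstack(o))
E
python3 fit.py
```

```text
42 ['top'] [ 0.5449  0.1044 -0.0191  0.0205] 1130 [np.float64(1300.0)]
42 ['scene'] [ 0.5444  0.1065 -0.0234  0.0265] 1000 [np.float64(1123.0)]
42 ['top', 'scene'] [ 0.5457  0.1055 -0.0247  0.0249] 2140 [np.float64(1300.0), np.float64(1123.0)]
50 ['top'] [ 0.545   0.104  -0.0182  0.0213] 654 [np.float64(1777.0)]
50 ['scene'] [ 0.5464  0.1056 -0.0257  0.0242] 294 [np.float64(1838.0)]
50 ['top', 'scene'] [ 0.5457  0.1052 -0.0396  0.0233] 957 [np.float64(1777.0), np.float64(1838.0)]
60 ['top'] [ 0.5455  0.1037 -0.0287  0.021 ] 464 [np.float64(1969.0)]
60 ['scene'] [ 0.5472  0.1055 -0.0225  0.0232] 233 [np.float64(1920.0)]
60 ['top', 'scene'] [ 0.5469  0.1047 -0.0344  0.0223] 705 [np.float64(1969.0), np.float64(1920.0)]
```

View pics/fit2.png

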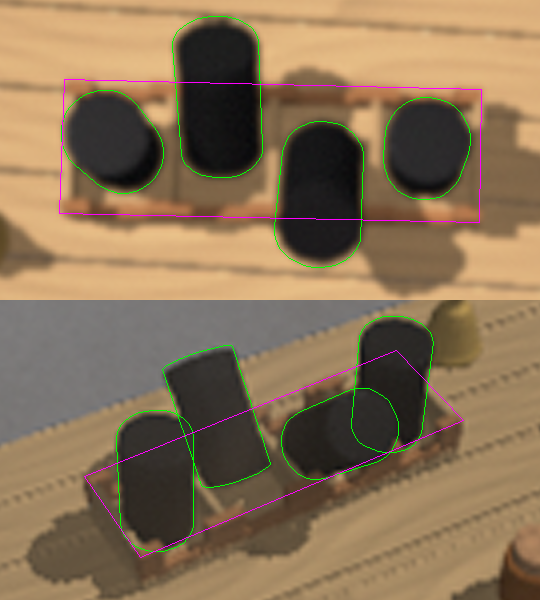

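```bash
cat > push.py <<'E'
from h import *
from cell import *
import sys
from scipy.spatial.transform import Rotation as R
V=[.546,.1045,-.027]
rot=(R.from_euler("z",V[2])*R.from_euler("y",np.pi)).as_rotvec()
P=lambda x,y,z:[*world(np.array([[x,y,0]]),V)[0][:2],z]
def push(s,y,end=.060):
    goto(P(s*.122,y,.30),rot); movel(P(s*.122,y,.137),max_speed=.12)
    f0=get_state()["contact_force"]; 
    for x in np.arange(.110,end+.0095,-.005):
        st=movel(P(s*x,y,.137),max_speed=.025,force_limit=6)
        q=get_state(); print(round(x,3),st,np.round(q["contact_force"]-f0,2),np.round(q["eef_pos"],3))
        if st: break
    sleep(.5); movel(P(s*.122,y,.137),max_speed=.1); movel(P(s*.122,y,.30),max_speed=.15); print(get_state()["clock"])
E
python3 - <<'E'
from push import *
set_gripper(0)
push(-1,-.035)
goto([.3,.35,.3],rot)
o=[]
for c in("top","scene"):
    im=camera(c); cv2.imwrite(f"pics/{c}1.png",im)
    m=proj(world(np.array([[0,0,.05]]),V),c)[0].astype(int); o.append(cv2.resize(im[m[1]-40:m[1]+40,m[0]-75:m[0]+75],None,fx=3.5,fy=3.5))
cv2.imwrite("pics/a1.png",np.vstack(o)); print(get_state()["clock"])
E
```

```text
0.11 False [ 0.21 -0.04  0.7 ] [0.435 0.072 0.137]
0.105 False [ 0.49  0.38 -1.27] [0.44  0.072 0.137]
0.1 False [0.32 0.46 0.09] [0.445 0.072 0.137]
0.095 False [-0.2   1.08 -0.92] [0.45  0.072 0.137]
0.09 False [-1.35 -0.   -0.72] [0.455 0.072 0.137]
0.085 False [ 0.    1.02 -0.65] [0.46  0.072 0.137]
0.08 False [ 0.31 -0.69 -0.02] [0.465 0.072 0.137]
0.075 False [-0.51 -0.23 -0.75] [0.47  0.072 0.137]
0.07 False [ 0.32  0.13 -1.24] [0.475 0.071 0.137]
11.0833
12.3417
```

View pics/a1.png

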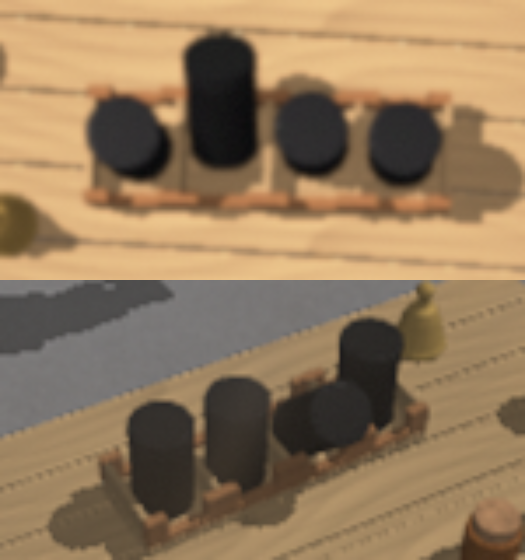

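tin_a now stands: its lid is at about (312,132) in the top crop, centred in its bay. tin_b is next, from the far side.

```bash
python3 - <<'E'
from push import *
push(1,.035)
goto([.3,.35,.3],rot)
o=[]
for c in("top","scene"):
    im=camera(c); cv2.imwrite(f"pics/{c}2.png",im)
    m=proj(world(np.array([[0,0,.05]]),V),c)[0].astype(int); o.append(cv2.resize(im[m[1]-40:m[1]+40,m[0]-75:m[0]+75],None,fx=3.5,fy=3.5))
    a=cv2.imread(f"pics/{c}0.png"); d=cv2.absdiff(a,im).max(2)
    print(c,"diff near loose things:")
    for l in("suribachi","grinder","salt_jar","grinding_stick","dish"):
        r=regions_of(l,c)
        print(l,[ (np.round(x["point"]).tolist(),round(x["conf"],2),int(np.median(d[x["pixels"]])),int((d[x["pixels"]]>40).sum())) for x in r[:1]])
cv2.imwrite("pics/b1.png",np.vstack(o)); print(get_state()["clock"])
E
```

```text
0.11 False [-0.19 -0.37  0.59] [0.657 0.137 0.137]
0.105 False [-0.56  0.78 -0.55] [0.652 0.137 0.137]
0.1 False [-0.5  -1.06  0.16] [0.647 0.137 0.137]
0.095 False [ 1.15 -0.78  0.86] [0.642 0.137 0.137]
0.09 False [ 0.25 -0.33  0.01] [0.637 0.137 0.137]
0.085 False [-0.82 -0.02  0.12] [0.632 0.137 0.137]
0.08 False [ 0.07  1.23 -0.49] [0.627 0.137 0.137]
0.075 False [-1.04 -0.26 -0.11] [0.622 0.137 0.137]
0.07 False [-0.8   0.3  -0.71] [0.617 0.138 0.137]
21.2583
top diff near loose things:
suribachi [([350.0, 159.0], 0.94, 5, 0)]
grinder [([150.0, 193.0], 0.67, 3, 0)]
salt_jar [([117.0, 139.0], 0.76, 5, 0)]
grinding_stick [([97.0, 248.0], 0.51, 5, 6)]
dish [([387.0, 258.0], 0.93, 4, 0)]
scene diff near loose things:
suribachi [([188.0, 247.0], 0.77, 1, 0)]
grinder [([330.0, 168.0], 0.52, 1, 0)]
salt_jar [([382.0, 176.0], 0.9, 1, 0)]
grinding_stick [([321.0, 131.0], 0.8, 1, 0)]
dish [([123.0, 219.0], 0.92, 1, 0)]
23.4333
```

View pics/b1.png

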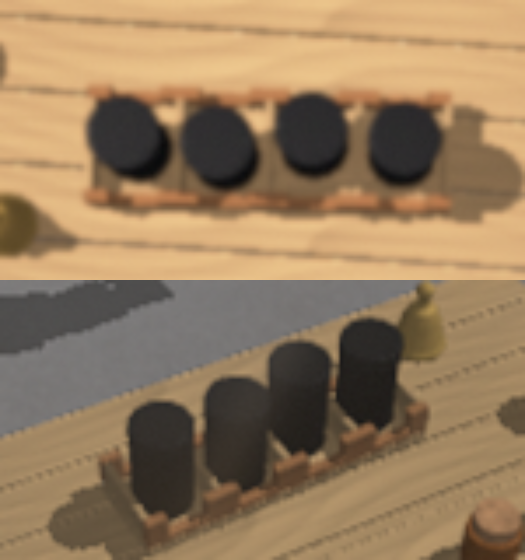

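All four look upright, with lids at (125,135), (218,145), (312,132) and (405,142) in the top crop. I'll check tilt by number before handing in.

```bash
cat > chk.py <<'E'
from h import *
V=[.546,.1045,-.027]
I={"top":cv2.imread("pics/top2.png"),"scene":cv2.imread("pics/scene2.png")}
D={"top":(I["top"].max(2)<60)*1.,"scene":(I["scene"].max(2)<70)*1.}
B=np.array([.105,.035,-.035,-.105])
def rend(bs,c,S=4):
    m=np.zeros((384*S,512*S),np.uint8)
    for (bx,dy,t),y in zip(bs,B):
        p=tin(0,0,0)-[0,0,.012]; q,k=np.sin(t),np.cos(t)
        p=np.c_[k*p[:,0]+q*p[:,2]+bx,p[:,1]+y+dy,-q*p[:,0]+k*p[:,2]+.028*abs(q)+.012]
        cv2.fillConvexPoly(m,cv2.convexHull(np.round((proj(world(p,V),c)+.5)*S-.5).astype(np.int32)),255)
    return cv2.resize(m,(512,384),interpolation=cv2.INTER_AREA)/255.
w=np.array([[0,0,0],[-.006,0,0],[.006,0,0],[0,0,0.]])
R={c:cv2.dilate(rend(w,c,1),np.ones((7,7)))>0 for c in I}
cost=lambda bs:sum((abs(rend(bs,c)-D[c])*R[c]).sum() for c in I)
for it in range(3):
  for i in range(4):
    def f(u): z=w.copy(); z[i]=u; return cost(z)
    w[i]=minimize(f,w[i],method="Nelder-Mead",options=dict(maxiter=60,initial_simplex=w[i]+np.array([[0]*3,[.005,0,0],[0,.005,0],[0,0,.08]]))).x
for r in w: print("x,dy mm",np.round(r[:2]*1e3,1),"tilt deg",round(np.degrees(r[2]),1))
E
python3 chk.py
```

```text
x,dy mm [2.9 1.6] tilt deg -3.0
x,dy mm [-3.   0.2] tilt deg -3.8
x,dy mm [8.  1.1] tilt deg -4.8
x,dy mm [1.3 1.1] tilt deg -4.1
```

All four tins show the same tilt bias (-3 to -5°), including the two I never touched. That points to a calibration or threshold offset, so relative to the standing pair, tins a and b are upright.

```bash
python3 -c "
from cell import *
print(hand_in(), get_state()['clock'])"
```

```text
the job is handed in; nothing more can be done
the job is handed in; nothing more can be done
```

I tipped both fallen tins upright by pushing them at the lid with closed fingertips, and the job is handed in. tin_a (third bay from the left) was pushed from the robot side and tin_b (second bay) from the far side. The clock read 23.4 s just before the final checks.

- **Forces:** tool-force changes at each 5 mm step of the pushes stayed near 1.5 N, about sensor noise, and the 6 N stop never triggered.
- **Tins:** the last pictures show all four upright and in their own bays.
- **Tilt check not conclusive:** the silhouette fit gave -3.0°, -3.8°, -4.8° and -4.1° from left to right. The two untouched tins show the same offset, so I took it as measurement bias. Relative to them tin_a and tin_b agree within about 1–2°, but the fit cannot confirm the 3° limit on its own.
- **Loose things:** the bowl, grinder, jar and dish look unchanged from the first pictures. The stick shows six changed pixels in the top view and none in the scene view, and the arm did not go low near it.

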